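Set the gib screw of the blue slide stage

ROBOT

A 6-joint arm with a two-finger parallel gripper is mounted at the origin on a cart in front of the work surface, level with it; the furniture and walls round the work are solid. World frame = base frame: x ahead of the robot, y to its left, z up, the work surface at z = 0. Lengths are in m, angles in degrees, forces in N, time in s.
With the tool pointing down it reaches from about 0.35 to 0.875 m from the base axis. Payload 4.2 kg.
Tool frame: the origin (TCP) lies on the centre line of the jaws, within the pads' length; the fingertips stand 25 mm ahead of it and the grasp point (between the pads) lies 6 mm ahead of it; z points along the fingers, y is the line along which they close (so a half turn about z gives the same grasp; the last joint's range is limited). The gripper opens to 87 mm and grips with 3 to 60 N. Pads are 19 mm wide; open, the fingers measure 117 mm over their backs; the gripper's body (75 mm by 190 mm) begins 51 mm behind the grasp point.
Start: joints at [82.712, 22.042, 0.453, 0, -68.411, -14.817], TCP at [0.235, 0.579, 0.248] pointing down, gripper open.
Joint ranges: [-179.83, 179.83], [-69.29, 118.12], [-61.27, 80.66], [-181.25, 117.63], [-171.15, -9.14], [-177.46, 177.46]. Speed limits (degrees/s): [159.86, 159.86, 180, 180, 180, 180].

INTERFACE

Orientations are given as a 3x3 rotation matrix whose columns are the frame's x, y, z axes.
In Python, from station import r gives the robot as it stands.
- The arm moves only by the tool move_arm, never from a script. Its argument "series" is a list of rows, each an object with "grip": the opening, from 0 (shut) to 1 (fully open); "xyz": the shift along the tool's x, y, z in mm, a list of three; "angular": the turn, a rotation vector about the tool's x, y, z in rad, a list of three. A call has 1 to 10 rows; each row is the pose to reach, as a shift and turn from the pose commanded when the call began, along the tool's axes at that moment; what a row does not reach only later rows make up. A row lasts 1/10 s, in which the tool goes at most 50 mm and 8.59 degrees, less where a joint would pass 70% of its speed; a pose out of reach is approached as far as the arm can. A call with a gripper value outside its range is refused whole. The fingers move at their own pace and stop on an object; the grip force is fixed at half the most. Time passes only in rows, so rows that repeat a pose let the fingers close. It gives the time, the measured TCP pose, the force, the opening and the grip force at its end, in the units of the state.
- r.sense(): the state, without advancing time (a new reading comes with each control period).
- r.capture(name): name is "side" or "top"; returns a dict with "img" (384x512x3 uint8, red, green, blue), "camera_matrix" (3x3 intrinsics, pixels), "rvec" (rotation vector, rad) and "tvec" (3), from world to camera coordinates, as OpenCV has them. Camera axes: x right, y down, z forward; pixel columns grow to the right and rows downward; lengths in m; the calibration is good to about 2 mm. A picture is of the moment at which its call begins. There is no depth.
- r.finish_job(): hands the job in; it is judged then, once.
The state is a dict: "time_s": time; "joints": joint angles; "joint_velocities": joint speeds; "effort": joint torques, N m; "tcp_pos": TCP position; "ee_rot": TCP orientation; "wrist_force": force on the tool from outside, world axes, zero at the start; "moment": the same for the moment, N m; "gripper_width": opening from 0.0 (shut) to 1.0 (fully open); "gripper_force": force on a finger pad.
Only numpy, scipy, OpenCV 4.12 (cv2) and the standard library are available. Lean on these libraries where they do the work, as an engineer would, in place of code of your own. Each camera call takes 0.05 s, during which the arm holds its last target. There are 200 camera calls.

TASK

Set the running clearance of the slide stage with the blue thumbscrew: turn the blue screw clockwise until it bottoms, then back it off (anticlockwise) an eighth of a turn, 45 degrees, and let go of it. Leave the orange thumbscrew of the other stage as it is set, and do not shift or tip the orange-lidded specimen cup.

Things in the scene. Friction and masses are not known exactly. Their poses are not given: they have to be found in the camera images.
- blue_screw (a joint): Blue wing thumbscrew, upright axis. Rad: 0 = bottomed (hard stop), grows as backed off, anticlockwise from above; starts at 1.05 to 1.35, one grasp is enough; goes up to 3. Does not rise or sink; turns at 0.06 N m, stays where left. White collar below, 72 mm across, has ticks every 45 deg; the wing's pointer end (white dot on top) is over the heavy tick, on the glass slide's side, when bottomed.
- blue_wing (a point): Middle of the blue wing on its axis, 70 mm above the worktop: grip here. x along the wing to its pointer end, z up; turns with the screw. Wing 44 mm long (x), 12 thick (y, grip across), 30 tall (15 up and down from here). Collar top 26 mm below here. Its stage is bolted down: grey base 170 x 90 mm, aluminium carriage with glass slide; all but the wing is under 45 mm high.
- orange_pointer (a point): Top of the pointer end (white dot) of the orange wing thumbscrew on the other, otherwise identical stage; 84 mm above the worktop, 20 mm off that screw's axis. To be left as it is. The two screws stand at least 0.2 m apart.
- cup: Specimen cup with an orange lid, 66 mm across, 70 mm tall, standing loose on the worktop between the two stages; origin at the middle of its underside, z up. To be left standing where it is.

How it is judged (in metres and radians):
On the way:
1. the blue screw is turned clockwise until it bottoms (within 0.1 rad of its stop) (value of joint blue_screw below 0.1 rad), for 0.1 s.
At the end, for the whole second after the job is handed in: After having bottomed, the blue screw rests backed off 45 degrees from its stop (0.785 rad, give or take 0.21 rad = 12 degrees), released and still; the orange screw's pointer is within 5 mm of where it was; the cup stands upright (within 0.2 rad) within 20 mm of where it was (value of joint blue_screw between 0.575 and 0.995 rad and velocity of joint blue_screw between -0.05 and 0.05 rad/s and distance of orange_pointer from where it was at the start of the episode below 0.005 m and distance of cup from where it was at the start of the episode below 0.02 m and angle between cup's own z axis and vertical below 0.2 rad); the robot touches nothing.
It fails at once if the orange screw is turned (its pointer shifts by more than 5 mm) (distance of orange_pointer from where it was at the start of the episode above 0.005 m).
It fails at once if the cup is shifted by more than 20 mm or tipped by more than 0.2 rad (distance of cup from where it was at the start of the episode above 0.02 m or angle between cup's own z axis and vertical above 0.2 rad).
It also fails if it takes over 38 s, if anything falls off the work surface, if the arm or the gripper's body presses on something with over 40 N, if the wrist force passes 120 N, or if a joint passes its speed limit or range.

## Working session

There is one attempt and no reset: what is moved stays moved. The work goes in short steps, Python scripts to look and compute and a tool call to move; the robot and the scene stay as the last step left them, time stands still between calls to the robot, and variables do not carry over. Pictures are saved under pics/ and viewed, at most 10 in all, crops included, and the job is handed in when it is done.

Besides the shell and the picture viewer there is one more tool, called after "Emit:" by a JSON object that holds its "method" and its "body", one argument or row to a line. move_arm: Moves the arm, as the interface text tells. Its arguments: {"type":"object","properties":{"series":{"type":"array"}},"required":["series"]}

```bash
mkdir -p pics; python3 - <<'E'
from station import r
import cv2
for n in("top","side"):
    c=r.capture(n); cv2.imwrite(f"pics/{n}0.png",c["img"][:,:,::-1]); print(n,c["camera_matrix"],c["rvec"],c["tvec"])
s=r.sense();print(s["time_s"],s["tcp_pos"],s["ee_rot"],s["gripper_width"])
E
```

```text
top [[374.03214407   0.         251.76221154]
 [  0.         374.03214407 189.36668923]
 [  0.           0.           1.        ]] [ 2.08397231 -2.11576016  0.24542285] [-0.00771871  0.58998438  0.80460581]
side [[349.69494522   0.         257.37297309]
 [  0.         349.69494522 197.1196499 ]
 [  0.           0.           1.        ]] [ 1.4298906  -2.42867042  0.61456721] [0.26487959 0.49468242 0.69670126]
0.1 [0.23496906 0.57860511 0.24656933] [[ 9.26438822e-01 -3.76444774e-01 -6.64895458e-04]
 [-3.76445350e-01 -9.26436917e-01 -1.88099806e-03]
 [ 9.21081932e-05  1.99292643e-03 -9.99998010e-01]] 1.0011241005170162
```

View pics/top0.png

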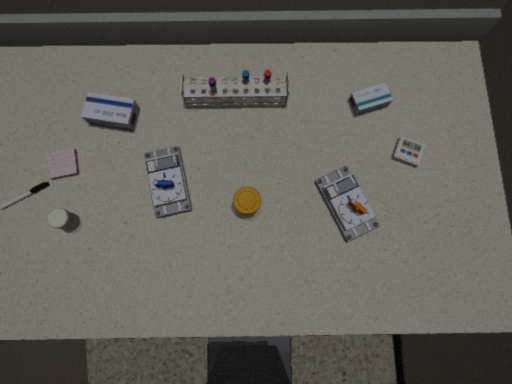

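View pics/side0.png

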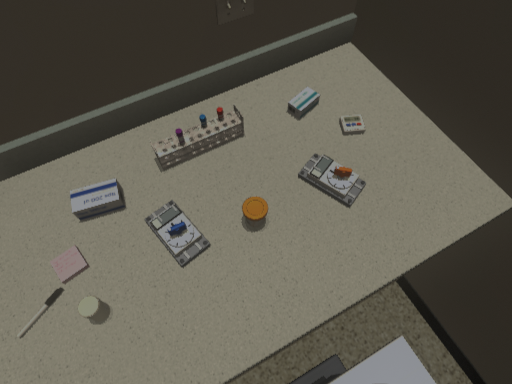

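```bash
cat > h.py <<'E'
import numpy as np, cv2
from station import r
def ray(c,uv,z):
    R=cv2.Rodrigues(np.array(c["rvec"],float))[0]; t=np.array(c["tvec"],float).ravel()
    d=R.T@np.linalg.inv(c["camera_matrix"])@np.array([uv[0],uv[1],1.]); o=-R.T@t
    return o+d*(z-o[2])/d[2]
def blue(c,box):
    h=cv2.cvtColor(c["img"],cv2.COLOR_RGB2HSV); m=cv2.inRange(h,(100,130,50),(125,255,255))
    k=np.zeros_like(m); x0,y0,x1,y1=box; k[y0:y1,x0:x1]=m[y0:y1,x0:x1]; return k
E
python3 - <<'E'
from h import *
out=[]
for n,b in(("top",(140,140,195,220)),("side",(140,195,215,265))):
    c=r.capture(n); m=blue(c,b); M=cv2.moments(m,True); uv=(M["m10"]/M["m00"],M["m01"]/M["m00"])
    ys,xs=np.nonzero(m); P=np.array([ray(c,(x,y),.08)[:2] for x,y in zip(xs,ys)])
    w,v=np.linalg.eigh(np.cov(P.T)); 
    R=cv2.Rodrigues(np.array(c["rvec"],float))[0]
    print(n,M["m00"],uv,[ray(c,uv,z) for z in(.07,.078)],"dir",np.degrees(np.arctan2(*v[::-1,1])),"cam",-R.T@np.array(c["tvec"]).ravel())
    x0,y0,x1,y1=b; out.append(cv2.resize(c["img"][y0:y1,x0:x1],(390,560),interpolation=cv2.INTER_CUBIC))
    h=cv2.cvtColor(c["img"],cv2.COLOR_RGB2HSV)
    o=cv2.inRange(h,(5,150,80),(25,255,255)); k,l,s,ce=cv2.connectedComponentsWithStats(o)
    print([(s[i,4],ce[i].round(),ray(c,ce[i],.075).round(3)) for i in range(1,k) if s[i,4]>30])
cv2.imwrite("pics/crop.png",np.hstack(out)[:,:,::-1])
E
```

```text
top 76.0 (164.14473684210526, 182.92105263157896) [array([0.60800967, 0.18804224, 0.07      ]), array([0.60595433, 0.18614126, 0.078     ])] dir 91.92311900579428 cam [ 0.39007901 -0.01352159  0.91825225]
[(np.int32(578), array([247., 200.]), array([ 0.563, -0.004,  0.075])), (np.int32(72), array([359., 207.]), array([ 0.543, -0.262,  0.075]))]
side 58.0 (177.1206896551724, 226.10344827586206) [array([0.61324553, 0.18648105, 0.07      ]), array([0.60914778, 0.18639893, 0.078     ])] dir 92.18394354877478 cam [0.21363262 0.17847223 0.85016075]
[(np.int32(55), array([344., 169.]), array([ 0.547, -0.262,  0.075])), (np.int32(460), array([255., 208.]), array([ 0.563, -0.001,  0.075]))]
```

View pics/crop.png

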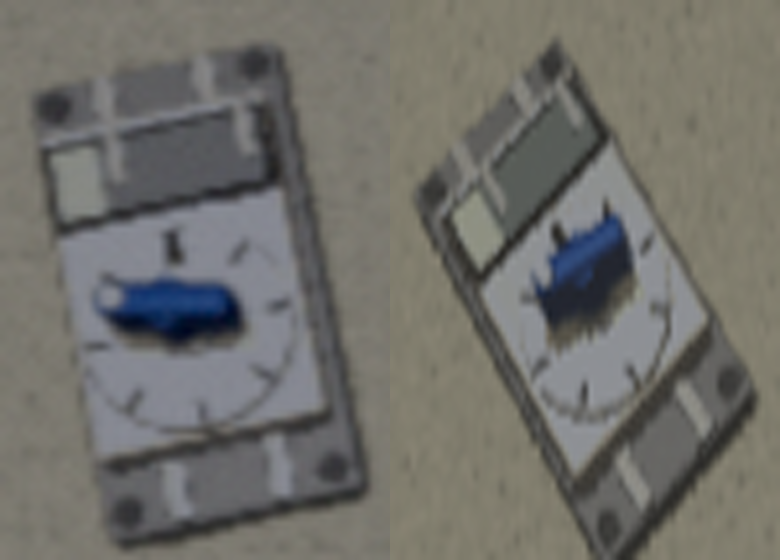

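```bash
python3 - <<'E'
from h import *
c=r.capture("top");s=r.capture("side")
T=lambda x,y:(140+(x+.5)*55/390-.5,140+(y+.5)*80/560-.5)
S=lambda x,y:(140+(x-390+.5)*75/390-.5,195+(y+.5)*70/560-.5)
a=lambda v:np.degrees(np.arctan2(v[1],v[0]))
print("axis",ray(c,T(189,327),.044),ray(s,S(595,303),.044))
print("zero dir",a(ray(c,T(175,245),.044)-ray(c,T(203,413),.044)),a(ray(s,S(558,235),.044)-ray(s,S(632,375),.044)))
d=ray(c,T(110,298),.085);e=ray(c,T(235,302),.085)
print("wing top",d,e,(d+e)/2,a(d-e))
t=r.sense();R=t["ee_rot"];p=t["tcp_pos"];print(a(R[:,1]),a(R[:,0]))
print(t["joints"],t["time_s"])
E
```

```text
axis [0.60625947 0.18889738 0.044     ] [0.60827766 0.18927548 0.044     ]
zero dir 11.112574828711033 11.7676322964934
wing top [0.60631731 0.20537643 0.085     ] [0.60434866 0.16481297 0.085     ] [0.60533299 0.1850947  0.085     ] 87.2214631637225
-112.10747375756615 -22.107471380047862
[ 8.27119469e+01  2.20598289e+01  4.28315164e-01 -8.31056736e-03
 -6.84102652e+01 -1.48163587e+01] 0.3
```

Emit:
{"method": "move_arm", "body": {
  "series": [
    {"grip":1,"xyz":[43,19.5,0],"angular":[0,0,0.122]},
    {"grip":1,"xyz":[86,39,0],"angular":[0,0,0.244]},
    {"grip":1,"xyz":[129,58.5,0],"angular":[0,0,0.366]},
    {"grip":1,"xyz":[172,78,0],"angular":[0,0,0.488]},
    {"grip":1,"xyz":[215,97.5,0],"angular":[0,0,0.61]},
    {"grip":1,"xyz":[258,117,0],"angular":[0,0,0.732]},
    {"grip":1,"xyz":[301,136.5,0],"angular":[0,0,0.854]},
    {"grip":1,"xyz":[344,156,0],"angular":[0,0,0.976]},
    {"grip":1,"xyz":[387,175.5,0],"angular":[0,0,1.098]},
    {"grip":1,"xyz":[430,195,0],"angular":[0,0,1.22]}
  ]
}}

```text
time_s: 1.3
tcp_pos: [0.5612, 0.235, 0.2477]
ee_rot: [[-0.04, -0.999, 0.0], [-0.999, 0.04, 0.0], [-0.0, -0.0, -1.0]]
wrist_force: [-0.4, 1.1, 0.2]
gripper_width: 0.999
gripper_force: 0.0
```

```bash
cat >> h.py <<'E'
def rel(x=.6065,y=.187,z=.079):
    s=r.sense();R=np.array(s["ee_rot"]);p=np.array(s["tcp_pos"])
    print("t",s["time_s"],"p",p.round(4),"xyaw",np.degrees(np.arctan2(R[1,0],R[0,0])).round(2),"tilt",R[2].round(4),"w",round(s["gripper_width"],3),s["gripper_force"],"F",np.round(s["wrist_force"],1),"M",np.round(s["moment"],3))
    print("to go mm",(R.T@(np.array([x,y,z])-p)*1e3).round(1))
E
python3 -c "
from h import *
rel()"
```

```text
t 1.3 p [0.5612 0.235  0.2477] xyaw -92.28 tilt [-2.e-04 -2.e-04 -1.e+00] w 0.999 0.0 F [-0.4  1.1  0.2] M [ 0.132 -0.116  0.002]
to go mm [ 46.2 -47.1 168.7]
```

Emit:
{"method": "move_arm", "body": {
  "series": [
    {"grip":1,"xyz":[23,-23,10],"angular":[0,0,0]},
    {"grip":1,"xyz":[46,-47,30],"angular":[0,0,0]},
    {"grip":1,"xyz":[46,-47,65],"angular":[0,0,0]},
    {"grip":1,"xyz":[46,-47,95],"angular":[0,0,0]},
    {"grip":1,"xyz":[46,-47,110],"angular":[0,0,0]},
    {"grip":1,"xyz":[46,-47,110],"angular":[0,0,0]},
    {"grip":1,"xyz":[46,-47,110],"angular":[0,0,0]}
  ]
}}

```text
time_s: 2.0
tcp_pos: [0.606, 0.1891, 0.138]
ee_rot: [[-0.035, -0.999, 0.001], [-0.999, 0.035, -0.0], [0.0, -0.001, -1.0]]
wrist_force: [0.5, -0.6, 0.3]
gripper_width: 1.0
gripper_force: 0.0
```

```bash
python3 -c "
from h import *
a=[cv2.resize(r.capture(n)['img'][y:y+150,x:x+150],(390,390),interpolation=cv2.INTER_CUBIC) for n,x,y in(('top',90,100),('side',100,150))]
cv2.imwrite('pics/hov.png',np.hstack(a)[:,:,::-1]); rel()"
```

```text
t 2.1 p [0.6064 0.1895 0.1392] xyaw -91.98 tilt [-0.0013 -0.0027 -1.    ] w 0.998 0.0 F [ 0.1 -0.  -0.8] M [ 0.074 -0.032 -0.016]
to go mm [ 2.6 -0.  60.2]
```

View pics/hov.png

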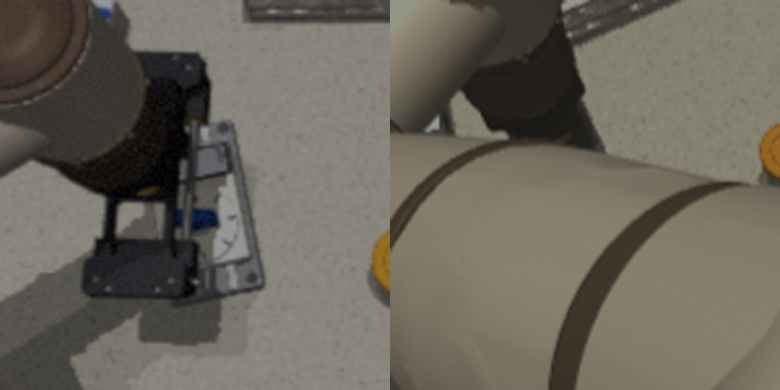

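Emit:
{"method": "move_arm", "body": {
  "series": [
    {"grip":1,"xyz":[3,0,25],"angular":[0,0,0]},
    {"grip":1,"xyz":[3,0,50],"angular":[0,0,0]},
    {"grip":1,"xyz":[3,0,59],"angular":[0,0,0]},
    {"grip":0.4,"xyz":[3,0,59],"angular":[0,0,0]},
    {"grip":0.4,"xyz":[3,0,59],"angular":[0,0,0]},
    {"grip":0.4,"xyz":[3,0,59],"angular":[0,0,0]}
  ]
}}

```text
time_s: 2.7
tcp_pos: [0.6064, 0.1865, 0.0803]
ee_rot: [[-0.035, -0.999, 0.003], [-0.999, 0.035, 0.001], [-0.001, -0.003, -1.0]]
wrist_force: [-0.1, 0.0, 0.6]
gripper_width: 0.811
gripper_force: 0.0
```

```bash
python3 -c "
from h import *
rel()"
```

```text
t 2.7 p [0.6064 0.1865 0.0803] xyaw -91.98 tilt [-0.0015 -0.0029 -1.    ] w 0.811 0.0 F [-0.1  0.   0.6] M [ 0.109 -0.005  0.054]
to go mm [-0.5 -0.   1.3]
```

Emit:
{"method": "move_arm", "body": {
  "series": [
    {"grip":0.1,"xyz":[0,0,0],"angular":[0,0,0]},
    {"grip":0.1,"xyz":[0,0,0],"angular":[0,0,0]},
    {"grip":0.1,"xyz":[0,0,0],"angular":[0,0,0]},
    {"grip":0.1,"xyz":[0,0,0],"angular":[0,0,0]},
    {"grip":0.1,"xyz":[0,0,0],"angular":[0,0,0]},
    {"grip":0.1,"xyz":[0,0,0],"angular":[0,0,0]},
    {"grip":0.1,"xyz":[0,0,0],"angular":[0,0,0]},
    {"grip":0.1,"xyz":[0,0,0],"angular":[0,0,0]}
  ]
}}

```text
time_s: 3.5
tcp_pos: [0.6076, 0.186, 0.0788]
ee_rot: [[-0.034, -0.999, 0.005], [-0.999, 0.034, 0.001], [-0.001, -0.005, -1.0]]
wrist_force: [5.6, -1.5, -3.1]
gripper_width: 0.137
gripper_force: 30.0
```

```bash
python3 -c "
from h import *
rel()"
```

```text
t 3.5 p [0.6076 0.186  0.0788] xyaw -91.97 tilt [-0.001  -0.0046 -1.    ] w 0.137 30.00110240012873 F [ 5.6 -1.5 -3.1] M [-0.446 -1.638  0.051]
to go mm [-0.9  1.1 -0.2]
```

Emit:
{"method": "move_arm", "body": {
  "series": [
    {"grip":0.1,"xyz":[0,-1.5,0],"angular":[0,0,0.08]},
    {"grip":0.1,"xyz":[0,-1.5,0],"angular":[0,0,0.16]},
    {"grip":0.1,"xyz":[0,-1.5,0],"angular":[0,0,0.24]},
    {"grip":0.1,"xyz":[0,-1.5,0],"angular":[0,0,0.32]},
    {"grip":0.1,"xyz":[0,-1.5,0],"angular":[0,0,0.4]},
    {"grip":0.1,"xyz":[0,-1.5,0],"angular":[0,0,0.48]},
    {"grip":0.1,"xyz":[0,-1.5,0],"angular":[0,0,0.56]},
    {"grip":0.1,"xyz":[0,-1.5,0],"angular":[0,0,0.64]},
    {"grip":0.1,"xyz":[0,-1.5,0],"angular":[0,0,0.72]},
    {"grip":0.1,"xyz":[0,-1.5,0],"angular":[0,0,0.8]}
  ]
}}

```text
time_s: 4.5
tcp_pos: [0.6066, 0.1865, 0.0787]
ee_rot: [[-0.743, -0.669, -0.0], [-0.669, 0.743, 0.001], [-0.0, 0.001, -1.0]]
wrist_force: [-1.6, 2.0, 0.5]
gripper_width: 0.138
gripper_force: 30.0
```

```bash
python3 -c "
from h import *
rel()"
```

```text
t 4.5 p [0.6066 0.1865 0.0787] xyaw -138.01 tilt [-0.e+00  7.e-04 -1.e+00] w 0.138 29.99756707577035 F [-1.6  2.   0.5] M [0.722 0.485 0.086]
to go mm [-0.3  0.4 -0.3]
```

Emit:
{"method": "move_arm", "body": {
  "series": [
    {"grip":0.1,"xyz":[0,0,0],"angular":[0,0,0.08]},
    {"grip":0.1,"xyz":[0,0,0],"angular":[0,0,0.16]},
    {"grip":0.1,"xyz":[0,0,0],"angular":[0,0,0.24]},
    {"grip":0.1,"xyz":[0,0,0],"angular":[0,0,0.32]},
    {"grip":0.1,"xyz":[0,0,0],"angular":[0,0,0.4]},
    {"grip":0.1,"xyz":[0,0,0],"angular":[0,0,0.44]}
  ]
}}

```text
time_s: 5.1
tcp_pos: [0.6062, 0.1871, 0.0787]
ee_rot: [[-0.957, -0.29, -0.001], [-0.29, 0.957, 0.001], [0.0, 0.001, -1.0]]
wrist_force: [-4.1, 4.4, 1.7]
gripper_width: 0.137
gripper_force: 30.0
```

```bash
python3 -c "
from h import *
rel()"
```

```text
t 5.1 p [0.6062 0.1871 0.0787] xyaw -163.16 tilt [ 3.0e-04  1.5e-03 -1.0e+00] w 0.137 29.999615270644426 F [-4.1  4.4  1.7] M [1.268 0.808 0.098]
to go mm [-0.2 -0.2 -0.3]
```

Emit:
{"method": "move_arm", "body": {
  "series": [
    {"grip":0.1,"xyz":[0,0,0],"angular":[0,0,0.04]},
    {"grip":0.1,"xyz":[0,0,0],"angular":[0,0,0.04]}
  ]
}}

```text
time_s: 5.3
tcp_pos: [0.6062, 0.1872, 0.0787]
ee_rot: [[-0.968, -0.253, -0.001], [-0.253, 0.968, 0.001], [0.0, 0.002, -1.0]]
wrist_force: [-3.4, 4.4, 2.2]
gripper_width: 0.132
gripper_force: 30.0
```

```bash
python3 -c "
from h import *
rel()"
```

```text
t 5.3 p [0.6062 0.1872 0.0787] xyaw -165.36 tilt [ 3.0e-04  1.6e-03 -1.0e+00] w 0.132 30.001178537495434 F [-3.4  4.4  2.2] M [1.283 0.853 0.015]
to go mm [-0.2 -0.3 -0.3]
```

Emit:
{"method": "move_arm", "body": {
  "series": [
    {"grip":0.1,"xyz":[0,0,0],"angular":[0,0,0.04]},
    {"grip":0.1,"xyz":[0,0,0],"angular":[0,0,0.04]}
  ]
}}

```text
time_s: 5.5
tcp_pos: [0.6062, 0.1873, 0.0787]
ee_rot: [[-0.977, -0.214, -0.001], [-0.214, 0.977, 0.002], [0.0, 0.002, -1.0]]
wrist_force: [-3.0, 5.1, 1.9]
gripper_width: 0.134
gripper_force: 30.0
```

```bash
python3 -c "
from h import *
rel()"
```

```text
t 5.5 p [0.6062 0.1873 0.0787] xyaw -167.65 tilt [ 3.0e-04  1.6e-03 -1.0e+00] w 0.134 30.000641519436613 F [-3.   5.1  1.9] M [ 1.349  0.821 -0.01 ]
to go mm [-0.2 -0.3 -0.3]
```

Emit:
{"method": "move_arm", "body": {
  "series": [
    {"grip":0.1,"xyz":[0,0,0],"angular":[0,0,0.04]},
    {"grip":0.1,"xyz":[0,0,0],"angular":[0,0,0.04]}
  ]
}}

```text
time_s: 5.7
tcp_pos: [0.6062, 0.1873, 0.0787]
ee_rot: [[-0.984, -0.176, -0.001], [-0.176, 0.984, 0.001], [0.0, 0.001, -1.0]]
wrist_force: [-3.0, 4.1, 1.8]
gripper_width: 0.14
gripper_force: 30.0
```

```bash
python3 -c "
from h import *
rel()"
```

```text
t 5.7 p [0.6062 0.1873 0.0787] xyaw -169.88 tilt [ 4.0e-04  1.4e-03 -1.0e+00] w 0.14 30.000040491577238 F [-3.   4.1  1.8] M [1.358 0.847 0.228]
to go mm [-0.2 -0.3 -0.3]
```

Emit:
{"method": "move_arm", "body": {
  "series": [
    {"grip":0.1,"xyz":[0,0,0],"angular":[0,0,0.04]},
    {"grip":0.1,"xyz":[0,0,0],"angular":[0,0,0.04]}
  ]
}}

```text
time_s: 5.9
tcp_pos: [0.6062, 0.1873, 0.0787]
ee_rot: [[-0.991, -0.137, -0.001], [-0.137, 0.991, 0.001], [0.0, 0.001, -1.0]]
wrist_force: [-3.3, 3.8, 2.1]
gripper_width: 0.138
gripper_force: 30.0
```

```bash
python3 -c "
from h import *
rel()"
```

```text
t 5.9 p [0.6062 0.1873 0.0787] xyaw -172.1 tilt [ 5.0e-04  1.1e-03 -1.0e+00] w 0.138 29.999767332337797 F [-3.3  3.8  2.1] M [1.379 0.838 0.527]
to go mm [-0.2 -0.3 -0.3]
```

Emit:
{"method": "move_arm", "body": {
  "series": [
    {"grip":0.1,"xyz":[0,0,0],"angular":[0,0,0.04]},
    {"grip":0.1,"xyz":[0,0,0],"angular":[0,0,0.04]}
  ]
}}

```text
time_s: 6.1
tcp_pos: [0.6062, 0.1873, 0.0787]
ee_rot: [[-0.995, -0.098, -0.001], [-0.098, 0.995, 0.001], [0.001, 0.001, -1.0]]
wrist_force: [-3.9, 4.5, 2.2]
gripper_width: 0.15
gripper_force: 31.5
```

```bash
python3 -c "
from h import *
rel()"
```

```text
t 6.1 p [0.6062 0.1873 0.0787] xyaw -174.38 tilt [ 6.0e-04  1.1e-03 -1.0e+00] w 0.15 31.509057196963113 F [-3.9  4.5  2.2] M [1.336 0.822 0.536]
to go mm [-0.3 -0.3 -0.3]
```

Emit:
{"method": "move_arm", "body": {
  "series": [
    {"grip":0.1,"xyz":[0,0,0],"angular":[0,0,-0.1]},
    {"grip":0.1,"xyz":[0,0,0],"angular":[0,0,-0.2]},
    {"grip":0.1,"xyz":[0,0,0],"angular":[0,0,-0.3]},
    {"grip":0.1,"xyz":[0,0,0],"angular":[0,0,-0.4]},
    {"grip":0.1,"xyz":[0,0,0],"angular":[0,0,-0.5]},
    {"grip":0.1,"xyz":[0,0,0],"angular":[0,0,-0.6]},
    {"grip":0.1,"xyz":[0,0,0],"angular":[0,0,-0.7]},
    {"grip":0.1,"xyz":[0,0,0],"angular":[0,0,-0.8]},
    {"grip":0.1,"xyz":[0,0,0],"angular":[0,0,-0.9]},
    {"grip":0.1,"xyz":[0,0,0],"angular":[0,0,-0.9]}
  ]
}}

```text
time_s: 7.1
tcp_pos: [0.6069, 0.1863, 0.0787]
ee_rot: [[-0.544, -0.839, 0.0], [-0.839, 0.544, 0.0], [-0.0, 0.0, -1.0]]
wrist_force: [-0.6, 1.6, 1.6]
gripper_width: 0.139
gripper_force: 30.0
```

```bash
python3 -c "
from h import *
rel()"
```

```text
t 7.1 p [0.6069 0.1863 0.0787] xyaw -122.94 tilt [-5.e-04  1.e-04 -1.e+00] w 0.139 29.995491416193545 F [-0.6  1.6  1.6] M [0.515 0.125 0.058]
to go mm [-0.4  0.8 -0.3]
```

Emit:
{"method": "move_arm", "body": {
  "series": [
    {"grip":1,"xyz":[0,0,0],"angular":[0,0,0]},
    {"grip":1,"xyz":[0,0,0],"angular":[0,0,0]},
    {"grip":1,"xyz":[0,0,0],"angular":[0,0,0]},
    {"grip":1,"xyz":[0,0,0],"angular":[0,0,0]},
    {"grip":1,"xyz":[0,0,0],"angular":[0,0,0]},
    {"grip":1,"xyz":[0,0,0],"angular":[0,0,0]},
    {"grip":1,"xyz":[0,0,-20],"angular":[0,0,0]},
    {"grip":1,"xyz":[0,0,-60],"angular":[0,0,0]},
    {"grip":1,"xyz":[0,0,-105],"angular":[0,0,0]},
    {"grip":1,"xyz":[0,0,-150],"angular":[0,0,0]}
  ]
}}

```text
time_s: 8.1
tcp_pos: [0.6066, 0.1857, 0.23]
ee_rot: [[-0.544, -0.839, -0.001], [-0.839, 0.544, -0.001], [0.001, 0.0, -1.0]]
wrist_force: [0.7, 0.0, -0.0]
gripper_width: 0.95
gripper_force: 0.0
```

Emit:
{"method": "move_arm", "body": {
  "series": [
    {"grip":1,"xyz":[-14,45,0],"angular":[0,0,0]},
    {"grip":1,"xyz":[-28,90,0],"angular":[0,0,0]},
    {"grip":1,"xyz":[-42,135,0],"angular":[0,0,0]},
    {"grip":1,"xyz":[-56,180,0],"angular":[0,0,0]},
    {"grip":1,"xyz":[-70,225,0],"angular":[0,0,0]},
    {"grip":1,"xyz":[-84,270,0],"angular":[0,0,0]},
    {"grip":1,"xyz":[-98,315,0],"angular":[0,0,0]},
    {"grip":1,"xyz":[-112,360,0],"angular":[0,0,0]},
    {"grip":1,"xyz":[-126,405,0],"angular":[0,0,0]},
    {"grip":1,"xyz":[-140,450,0],"angular":[0,0,0]}
  ]
}}

```text
time_s: 9.1
tcp_pos: [0.3039, 0.5493, 0.2288]
ee_rot: [[-0.544, -0.839, 0.0], [-0.839, 0.544, 0.0], [-0.0, 0.0, -1.0]]
wrist_force: [0.5, 0.4, -0.1]
gripper_width: 1.0
gripper_force: 0.0
```

```bash
python3 - <<'E'
from h import *
rel()
for n,b in(("top",(140,140,195,220)),("side",(140,195,215,265))):
    c=r.capture(n); m=blue(c,b); ys,xs=np.nonzero(m); P=np.array([ray(c,(x,y),.08)[:2] for x,y in zip(xs,ys)])
    w,v=np.linalg.eigh(np.cov(P.T)); print(n,len(xs),"dir",np.degrees(np.arctan2(*v[::-1,1])))
    if n=="top": cv2.imwrite("pics/end.png",cv2.resize(c["img"][140:220,140:195],(390,560),interpolation=cv2.INTER_CUBIC)[:,:,::-1])
    o=cv2.inRange(cv2.cvtColor(c["img"],cv2.COLOR_RGB2HSV),(5,150,80),(25,255,255)); k,l,s,ce=cv2.connectedComponentsWithStats(o)
    print([(s[i,4],ray(c,ce[i],.075).round(3)) for i in range(1,k) if s[i,4]>30])
E
```

```text
t 9.1 p [0.3039 0.5493 0.2288] xyaw -122.94 tilt [-3.e-04  1.e-04 -1.e+00] w 1.0 0.0 F [ 0.5  0.4 -0.1] M [ 0.123 -0.208  0.004]
to go mm [ 139.6 -451.   149.7]
top 76 dir 58.885571257676155
[(np.int32(580), array([ 0.563, -0.004,  0.075])), (np.int32(71), array([ 0.543, -0.262,  0.075]))]
side 60 dir 62.93064053229309
[(np.int32(54), array([ 0.547, -0.262,  0.075])), (np.int32(460), array([ 0.563, -0.001,  0.075]))]
```

View pics/end.png

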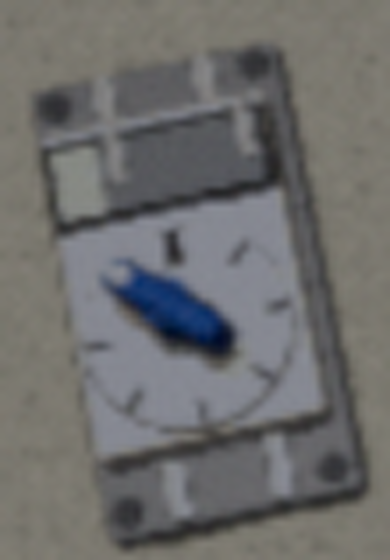

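The picture shows the white dot at about (121,272) in the crop, over the first tick anticlockwise of the heavy tick at (175,245). That is roughly 45° backed off. The cup and the orange screw are where they were.

```bash
python3 -c "
from station import r
print(r.finish_job())"
```

```text
the job is handed in; nothing more can be done
None
```

I turned the blue screw clockwise to its stop, backed it off about 45° and released it; the cup and orange screw look unmoved in the final images, and I handed the job in (it returned no verdict).

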